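# Click a display plate onto its post and dress it with the red candle

## Task

Put the round cream-white display plate onto the upright post of the display stand: slide its hub down gently past the two sprung balls until they click out above it and hold it down on the sprung rest, let go, and then stand the red candle upright on the plate. Do not force anything, and leave the other candles and goods where they are.

Things in the scene. Friction and masses are not known exactly. Their poses are not given: they have to be found in the camera images.
- stand: Display stand, fixed: dark round base 120 mm across, 18 mm high, aluminium column 23 mm thick up to 48 mm, then an upright steel post 14 mm thick whose top 8 mm are a cone down to 5 mm. Origin: underside centre of the base; the post stands right over it, z up. The hub must never be pressed onto the rest low on the post with over 25 N: feel for the click; 11 to 15 N is plenty.
- hub (a point): Display plate: cream-white disc 160 mm across, 5 mm thick, with an upright brass hub at its centre, 26 mm thick, 50 mm tall (45 mm above the disc, lower end flush with the underside), 16.4 mm bore right through. 120 to 200 g. This point: on the hub's axis, 25 mm above the underside; z is the axis. Starts flat on the counter. Grip the hub's upper 15 mm: once home, the post stands out 17 to 31 mm above it.
- plate: The same display plate; origin at the centre of its underside (the hub's lower end). Its final height is not measured and differs on every stand, as post, balls and rest are set differently: post tip 142 to 192 mm above the counter, plate underside when home 61 to 125 mm.
- ball_l (a joint): One of two small brass balls in opposite sides of the post (along the stand's y), 3.4 mm proud, sprung. Value: how far it is pushed in; 0 = out (before the hub comes, and again after the click), 0.001 to 0.0035 m inside the bore. The hub's lower end meets the balls about 59 mm above its final height and needs a push of 8 to 16 N to get over them; then it slides with light drag.
- ball_r (a joint): The same for the other ball. Low on the post is a black rubber rest, 25 mm across, on a spring of 3 N per mm with 9 mm of travel. The hub meets it 2 to 3 mm before the click: the push rises to about 7 N, then the balls click out over the hub's top and hold it down; 11 to 15 N of push is surely past the click. A hub let go before the click is not held and is not home.
- candle_red_mid (a point): Red jar candle, round, 48 mm across, 85 mm tall, yellow lid, paper band, deep red glass, 200 to 300 g; this point is its centre, half-way up. The three candles stand in a row on the board 100 mm apart in any order. It is to stand on the plate beside the hub, about 52 mm from the hub's axis.
- candle_blue_mid (a point): Blue jar candle, round, 48 mm across, 85 mm tall, yellow lid, paper band, blue glass, 200 to 300 g; this point is its centre, half-way up. The three candles stand in a row on the board 100 mm apart in any order.
- candle_green_mid (a point): Green jar candle, round, 48 mm across, 85 mm tall, yellow lid, paper band, green glass, 200 to 300 g; this point is its centre, half-way up. The three candles stand in a row on the board 100 mm apart in any order.
- board: Pale wooden board 320 x 100 x 12 mm under the candles, too heavy to shift; origin at the centre of its underside, x along its length.
- green_box: Bystander: grey-green carton 70 x 90 x 80 mm with a yellow band; origin at the centre of its underside.
- pink_box: Bystander: pink carton 70 x 70 x 60 mm with a yellow band; origin at the centre of its underside.
- candlestick: Bystander: clear glass candlestick 115 mm tall, 70 mm across its foot; origin at the centre of its underside.
- tin: Bystander: round copper tin 72 mm across, 34 mm tall; origin at the centre of its underside.
- candle_red: The red candle again; origin at the centre of its underside.
There are look-alikes about, which are no part of the job. Leave any black look-alike of the candle_red alone.

How it is judged (in metres and radians):
On the way, in this order (a step that is already met when the one before it is completed fails the run):
1. the plate is locked on the post: hub past the balls, balls clicked out above it, level (z of each of ball_l_c0, ball_r_c0 in the frame of hub above 0.0275 m and horizontal distance between hub and stand below 0.004 m and angle between hub's own z axis and vertical below 0.1 rad and value of joint each of ball_l, ball_r below 0.0006 m and linear speed of plate below 0.02 m/s), for 0.2 s.
2. the red candle stands on the locked plate (z of each of ball_l_c0, ball_r_c0 in the frame of hub above 0.0275 m and horizontal distance between hub and stand below 0.004 m and angle between hub's own z axis and vertical below 0.1 rad and value of joint each of ball_l, ball_r below 0.0006 m and z of candle_red_mid in the frame of hub between 0.016 and 0.029 m and horizontal distance between candle_red_mid and hub below 0.07 m and angle between candle_red_mid's own z axis and vertical below 0.12 rad), for 0.2 s.
At the end, for the whole second after the job is handed in: Ball centres over 27.5 mm above hub centre, hub within 4 mm of post axis, level to 0.1 rad, balls out to 0.6 mm; red candle on the plate, upright to 0.12 rad, centre 16-29 mm above and within 70 mm of the hub centre; all at rest; blue and green candles within 30 mm of their start (all of step 2 and linear speed of each of plate, candle_red below 0.02 m/s and distance of each of candle_blue_mid, candle_green_mid from where it was at the start of the episode below 0.03 m); the robot touches nothing.
It fails at once if the plate's hub is pressed onto the rubber rest with more than 25 N (contact force between plate and rest_c0 above 25 N).
It fails at once if another candle or a piece of the other goods moved more than 30 mm (distance of any of candle_blue_mid, candle_green_mid, green_box, pink_box, candlestick, tin from where it was at the start of the episode above 0.03 m).
It also fails if it takes over 61 s, if anything falls off the work surface, if the arm or the gripper's body presses on something with over 40 N, if the wrist force passes 120 N, or if a joint passes its speed limit or range.

## Robot

A 6-joint arm with a two-finger parallel gripper is mounted at the origin on the work surface. World frame = base frame: x ahead of the robot, y to its left, z up, the work surface at z = 0. Lengths are in m, angles in degrees, forces in N, time in s.
With the tool pointing down it reaches from about 0.275 to 0.875 m from the base axis. Payload 12.5 kg.
Tool frame: the origin (TCP) lies on the centre line of the jaws, within the pads' length; the fingertips stand finger_overhang ahead of it and the grasp point (between the pads) lies 6 mm ahead of it (finger_overhang is the distance from the TCP to the fingertips, in m); z points along the fingers, y is the line along which they close (so a half turn about z gives the same grasp; the last joint's range is limited). The gripper opens to 85 mm and grips with 20 to 120 N. Pads are 22 mm wide; open, the fingers measure 114 mm over their backs; the gripper's body (76 mm by 85 mm) begins 54 mm behind the grasp point. The pads swing forward as they close: fully open they stand 13 mm farther back than shut.
Start: joints at [-78.129, 20.094, 94.641, -0, 65.266, -4.847], TCP at [0.158, -0.527, 0.256] pointing down, gripper open.
Joint ranges: [-157.81, 157.81], [-45, 120.19], [0.68, 151.7], [-89.99, 269.99], [4.06, 180], [-164.3, 164.3]. Speed limits (degrees/s): [127.2, 127.2, 159.86, 180, 180, 180].

## Interface

Orientations are given as [roll, pitch, yaw] about the fixed x, y, z axes, in that order (R = Rz(yaw) Ry(pitch) Rx(roll)).
In Python, from cell import observe, capture, camera_params, job_done, finger_overhang gives the robot as it stands.
- The arm moves only by the tool drive_tool, never from a script. Its argument "targets" is a list of rows, each a list of 5 numbers: the opening, from -1 (shut) to 1 (fully open), then the shift along the tool's x, y, z in m, then the turn about the tool's z in rad. In form: [[fingers, tx, ty, tz, roll], ...]. A call has 1 to 5 rows; each row shifts and turns the commanded pose from where the row before left it, along the tool's axes as they then stand; what a row does not reach is not made up. A row lasts 1/10 s, in which the tool goes at most 50 mm and 8.59 degrees, less where a joint would pass 70% of its speed; a pose out of reach is approached as far as the arm can. A call is refused whole if a number of a shift passes 0.05 or a number of a turn 0.15, either way. A call with a gripper value outside its range is refused whole. The fingers move at their own pace and stop on an object; the grip force is fixed at half the most. Time passes only in rows, so rows that do not move let the fingers close. It gives the time, the measured TCP pose, the force, the opening and the grip force at its end, in the units of the state.
- observe(): the state, without advancing time (a new reading comes with each control period).
- capture(name): name is "scene" or "top" or "wrist"; returns (picture, depth): 384x512x3 uint8, blue, green, red; 384x512 float32, m along the optical axis (not along the pixel's ray), 0 where there is no reading.
- camera_params(name): a dict with "camera_matrix" (3x3 intrinsics, pixels), "R" (3x3) and "t" (3): a world point X has camera coordinates R X + t; the wrist camera has in their place "hand_eye" (4x4, takes a point from camera to tool coordinates, whose origin is the TCP and whose axes are the flange's). Camera axes: x right, y down, z forward; pixel columns grow to the right and rows downward; lengths in m; the calibration is good to about 2 mm. A picture is of the moment at which its call begins: read the wrist's pose just before it. camera_params takes no time and is no camera call.
- job_done(): hands the job in; it is judged then, once.
The state is a dict: "clock": time; "joint_pos": joint angles; "joint_velocities": joint speeds; "joint_torque": joint torques, N m; "position": TCP position; "orientation": TCP orientation; "force": force on the tool from outside, world axes, zero at the start; "ft_torque": the same for the moment, N m; "opening": opening from 0.0 (shut) to 1.0 (fully open); "grip_force": force on a finger pad.
Only numpy, scipy, OpenCV 4.12 (cv2) and the standard library are available. Lean on these libraries where they do the work, as an engineer would, in place of code of your own. Each camera call takes 0.05 s, during which the arm holds its last target. There are 200 camera calls.

## Working session

There is one attempt and no reset: what is moved stays moved. The work goes in short steps, Python scripts to look and compute and a tool call to move; the robot and the scene stay as the last step left them, time stands still between calls to the robot, and variables do not carry over. Pictures are saved under pics/ and viewed, at most 10 in all, crops included, and the job is handed in when it is done.

Besides the shell and the picture viewer there is one more tool, called as name([rows], argument=value, ...), one row to a line, values as JSON. drive_tool: Moves the arm, as the interface text tells. Its arguments: {"type":"object","properties":{"targets":{"type":"array"}},"required":["targets"]}

```bash
mkdir -p pics && ls && python3 - <<'E'
from cell import *
import cv2,numpy as np
s=observe();print({k:(np.round(v,3).tolist() if not isinstance(v,dict) else v) for k,v in s.items()});print(finger_overhang)
for n in("scene","top"):
    im,d=capture(n);cv2.imwrite(f"pics/{n}0.png",im);np.save(f"pics/{n}0.npy",d)
    p=camera_params(n);print(n,p["camera_matrix"],np.round(p["R"],3),p["t"])
print(camera_params("wrist"))
E
```

```text
pics
{'clock': 0.0, 'joint_pos': [-78.128, 20.123, 94.679, -0.0, 65.267, -4.846], 'joint_velocities': [0.146, -0.012, 0.003, -0.039, -0.072, 0.058], 'joint_torque': [0.001, -50.61, -29.14, -0.0, 0.005, 0.0], 'position': [0.158, -0.526, 0.256], 'orientation': [-179.932, -0.005, 16.719], 'force': [0.739, -0.516, -0.318], 'ft_torque': [-0.046, 0.005, 0.018], 'grip_force': 0.0, 'opening': 0.999}
0.025
scene [[422.5729139    0.         258.46011259]
 [  0.         422.5729139  189.62887871]
 [  0.           0.           1.        ]] [[-0.454  0.891 -0.005]
 [ 0.698  0.352 -0.624]
 [-0.554 -0.286 -0.782]] [ 0.30117357 -0.33013321  1.43632441]
top [[484.68743495   0.         248.82131718]
 [  0.         484.68743495 192.86750617]
 [  0.           0.           1.        ]] [[-0.002 -1.     0.023]
 [-0.995 -0.001 -0.104]
 [ 0.104 -0.023 -0.994]] [-0.05043447  0.5797398   1.44512086]
{'camera_matrix': array([[305.66940803,   0.        , 254.86545674],
       [  0.        , 305.66940803, 193.89133664],
       [  0.        ,   0.        ,   1.        ]]), 'hand_eye': array([[ 4.38352860e-04, -9.61730557e-01, -2.73996613e-01,
         6.96957320e-02],
       [ 9.99999712e-01,  5.91344050e-04, -4.75775623e-04,
         2.90850231e-04],
       [ 6.19594222e-04, -2.73996326e-01,  9.61730539e-01,
        -1.16835579e-01],
       [ 0.00000000e+00,  0.00000000e+00,  0.00000000e+00,
         1.00000000e+00]])}
```

View pics/top0.png

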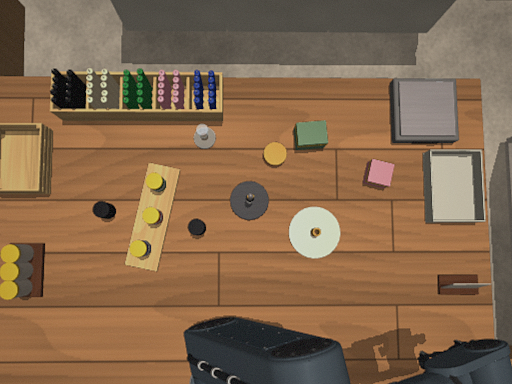

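View pics/scene0.png

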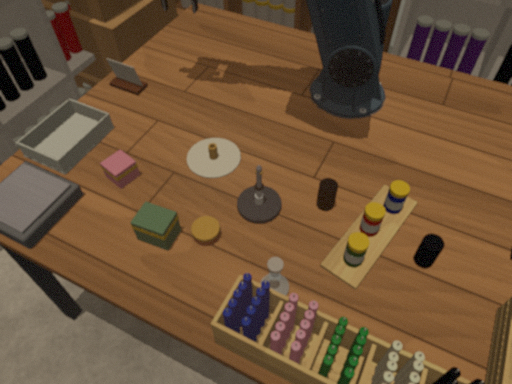

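Top view: the stand is at (249,201), the plate at (314,232) with its hub, and the row of lidded candles on the board at (140,248), (151,215), (155,182). Two black look-alikes stand at (104,210) and (197,227). In the scene view the middle candle (372,217) looks red, with one at (398,197) bluish and one at (356,248) greenish. An enlarged crop should confirm this.

```bash
cat > h.py <<'E'
from cell import *
import cv2,numpy as np
from scipy.spatial.transform import Rotation as Ro
def cloud(n,d,st=None):
    p=camera_params(n);K=p["camera_matrix"];v,u=np.indices(d.shape)
    c=np.stack([(u-K[0,2])*d/K[0,0],(v-K[1,2])*d/K[1,1],d],-1)
    if n!="wrist": return (c-p["t"])@p["R"]
    H=p["hand_eye"];t=c@H[:3,:3].T+H[:3,3]
    R=Ro.from_euler("xyz",st["orientation"],degrees=True).as_matrix()
    return t@R.T+np.array(st["position"])
def circ(P):
    A=np.c_[2*P[:,:2],np.ones(len(P))];s=np.linalg.lstsq(A,(P[:,:2]**2).sum(1),rcond=None)[0]
    return s[0],s[1],np.sqrt(s[2]+s[0]**2+s[1]**2)
E
python3 - <<'E'
from h import *
im=cv2.imread("pics/scene0.png");cv2.imwrite("pics/crop1.png",cv2.resize(im[165:285,310:450],None,fx=5,fy=5,interpolation=cv2.INTER_CUBIC)[:600])
for n in("top","scene"):
    im=cv2.imread(f"pics/{n}0.png");X=cloud(n,np.load(f"pics/{n}0.npy"))
    boxes={"top":dict(stand=(249,201,22),plate=(314,232,30),A=(140,248,13),B=(151,215,13),C=(155,182,13),bl1=(104,210,13),bl2=(197,227,12),tin=(275,154,14),cs=(204,136,14)),
     "scene":dict(stand=(259,204,30),plate=(213,156,32),A=(398,190,12),B=(373,212,12),C=(357,243,12))}[n]
    for k,(u,v,r) in boxes.items():
        P=X[v-r:v+r+1,u-r:u+r+1].reshape(-1,3);P=P[(P[:,2]>-.01)&(P[:,2]<.3)]
        print(n,k,"zmax",P[:,2].max().round(4),end=" ")
        if k=="stand":
            Q=P[(P[:,2]>.012)&(P[:,2]<.024)];print("base med",(Q.min(0)+Q.max(0))/2,Q.max(0)-Q.min(0));Q=P[P[:,2]>.06];print(Q.round(3).tolist())
        elif k=="plate":
            Q=P[(P[:,2]>.003)&(P[:,2]<.012)];print((Q.min(0)+Q.max(0))/2,np.ptp(Q,0));Q=P[P[:,2]>.04];print("hub",(Q.min(0)+Q.max(0))/2,np.ptp(Q,0),len(Q))
        else:
            Q=P[P[:,2]>P[:,2].max()-.006];print((Q.min(0)+Q.max(0))/2,np.ptp(Q,0),len(Q))
E
```

```text
top stand zmax 0.1692 base med [ 0.56106832 -0.05643612  0.018055  ] [0.11500072 0.1262877  0.01167621]
[[0.566, -0.048, 0.162], [0.566, -0.051, 0.155], [0.566, -0.054, 0.158], [0.564, -0.043, 0.146], [0.563, -0.045, 0.16], [0.563, -0.048, 0.16], [0.563, -0.051, 0.16], [0.563, -0.054, 0.159], [0.563, -0.057, 0.159], [0.568, -0.041, 0.081], [0.562, -0.043, 0.142], [0.561, -0.046, 0.156], [0.559, -0.048, 0.169], [0.56, -0.051, 0.167], [0.56, -0.054, 0.164], [0.561, -0.057, 0.156], [0.562, -0.06, 0.143], [0.565, -0.041, 0.084], [0.559, -0.043, 0.144], [0.558, -0.046, 0.159], [0.558, -0.048, 0.158], [0.557, -0.051, 0.16], [0.558, -0.054, 0.157], [0.558, -0.057, 0.154], [0.559, -0.06, 0.142], [0.561, -0.041, 0.094], [0.557, -0.043, 0.14], [0.556, -0.046, 0.149], [0.555, -0.048, 0.156], [0.555, -0.051, 0.155], [0.555, -0.054, 0.157], [0.556, -0.057, 0.141], [0.561, -0.062, 0.09], [0.559, -0.041, 0.085], [0.559, -0.044, 0.088], [0.555, -0.046, 0.122], [0.554, -0.049, 0.14], [0.554, -0.052, 0.138], [0.555, -0.055, 0.126], [0.558, -0.059, 0.091], [0.559, -0.062, 0.087], [0.556, -0.041, 0.089]
[... 4395 characters left out ...]
8], [0.568, -0.053, 0.066], [0.568, -0.05, 0.069], [0.565, -0.048, 0.067], [0.566, -0.045, 0.069], [0.563, -0.044, 0.066], [0.568, -0.053, 0.063], [0.566, -0.051, 0.062], [0.566, -0.048, 0.063], [0.566, -0.045, 0.066], [0.561, -0.044, 0.06]]
scene plate zmax 0.0529 [ 0.45829002 -0.25030874  0.00729863] [0.2668237  0.23640188 0.0085941 ]
hub [ 0.46328724 -0.25102509  0.04650287] [0.02427454 0.0263218  0.0127909 ] 56
scene A zmax 0.1002 [0.41433348 0.2691232  0.09720127] [0.05073655 0.04729253 0.0059921 ] 221
scene B zmax 0.1006 [0.50993587 0.23456997 0.09758573] [0.04812891 0.04722137 0.00597321] 232
scene C zmax 0.1002 [0.60979453 0.22707847 0.09718243] [0.04852392 0.04795935 0.00596542] 293
```

View pics/crop1.png

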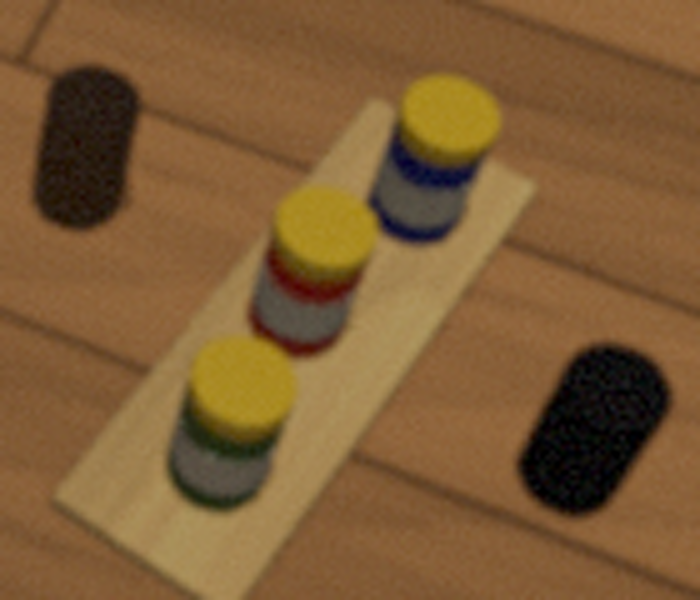

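The crop confirms it. The middle candle of the row (scene 372,217; crop 315,270) has deep red glass, a yellow lid and a paper band, so it is the red one. The candle nearer the robot is blue and the far one is green. The lidless black bodies are look-alikes, so I'll leave them alone. Heights match: lids about 0.098, hub top about 0.05. First I turn the tool to yaw 0 and go above the plate.

drive_tool([
  [1,0,0,0,0.146],
  [1,0,0,0,0.146],
  [1,0.034,-0.034,0,0],
  [1,0.034,-0.034,0,0],
  [1,0.034,-0.034,0,0],
])

```text
clock: 0.6
position: [0.261, -0.4234, 0.256]
orientation: [-180.0, 0.0, -0.1]
force: [0.5, -1.4, 0.6]
opening: 1.003
grip_force: 0.0
```

drive_tool([
  [1,0.034,-0.034,0,0],
  [1,0.034,-0.034,0,0],
  [1,0.034,-0.034,0,0],
  [1,0.034,-0.034,0,0],
  [1,0.034,-0.034,0,0],
])

```text
clock: 1.1
position: [0.4313, -0.2531, 0.2562]
orientation: [-180.0, 0.0, -0.0]
force: [-0.0, -1.1, -0.3]
opening: 1.005
grip_force: 0.0
```

drive_tool([
  [1,0.03,0,0,0],
  [1,0,0,0,0],
  [1,0,0,0,0],
])

```text
clock: 1.4
position: [0.4602, -0.2545, 0.2557]
orientation: [-180.0, 0.1, 0.0]
force: [-0.0, -0.4, -0.6]
opening: 1.004
grip_force: 0.0
```

```bash
python3 - <<'E'
from h import *
s=observe();im,d=capture("wrist");cv2.imwrite("pics/w1.png",im)
X=cloud("wrist",d,s);P=X.reshape(-1,3)
Q=P[(np.hypot(P[:,0]-.463,P[:,1]+.251)<.03)&(P[:,2]>.04)&(P[:,2]<.06)]
print(s["position"],"hub",(Q.min(0)+Q.max(0))/2,np.ptp(Q,0),np.median(Q[:,2]),circ(Q))
# disc by colour + depth
m=(im.min(2)>150)&(abs(X[...,2]-.005)<.012);n,l,st,c=cv2.connectedComponentsWithStats(m.astype(np.uint8));k=1+st[1:,4].argmax()
cn=max(cv2.findContours((l==k).astype(np.uint8),0,1)[0],key=len)[:,0];E=X[cn[:,1],cn[:,0]];print("disc",circ(E),E[:,2].mean())
E
```

```text
[ 0.46015616 -0.25449903  0.25574437] hub [ 0.46169112 -0.25190251  0.04564143] [0.02492111 0.02500233 0.01105078] 0.04870015939430396 (np.float64(0.46213251828596524), np.float64(-0.2521529113027403), np.float64(0.010582733037604304))
disc (np.float64(0.4760719359055009), np.float64(-0.25604390498921176), np.float64(0.06394024357338242)) 0.003726997243738176
```

View pics/w1.png

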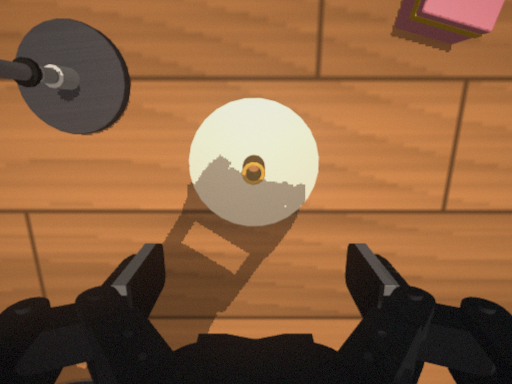

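The wrist view shows the plate with its hub ring at (253,170), world (0.462,-0.252), top about 0.049. I descend and grip the hub's upper part.

drive_tool([
  [1,0.002,-0.0025,0.05,0],
  [1,0,0,0.05,0],
  [1,0,0,0.05,0],
  [1,0,0,0.04,0],
  [1,0,0,0.017,0],
])

```text
clock: 1.95
position: [0.4597, -0.2519, 0.0461]
orientation: [-179.8, 0.3, -0.1]
force: [-0.2, -0.1, 0.6]
opening: 1.005
grip_force: 0.0
```

drive_tool([
  [1,0,0,0,0],
  [-1,0,0,0,0],
  [-1,0,0,0,0],
  [-1,0,0,0,0],
  [-1,0,0,0,0],
])

```text
clock: 2.45
position: [0.4626, -0.2526, 0.0503]
orientation: [179.9, -0.1, -0.0]
force: [0.7, -0.0, 0.7]
opening: 0.333
grip_force: 0.0
```

drive_tool([
  [-1,0,0,0,0],
  [-1,0,0,0,0],
  [-1,0,0,0,0],
])

```text
clock: 2.75
position: [0.4626, -0.2525, 0.0506]
orientation: [180.0, -0.1, -0.0]
force: [-2.5, 1.1, 11.2]
opening: 0.286
grip_force: 58.2
```

Gripped (58 N at opening 0.29, right for 26 mm). Before lifting, I fit the stand's base circle (radius 60 mm at z 0.018) in the pictures I already have.

```bash
cat >> h.py <<'E'
def plane(n,px,z,pos=None,ori=None):
    p=camera_params(n);K=p["camera_matrix"];c=np.c_[np.asarray(px,float),np.ones(len(px))]@np.linalg.inv(K).T
    if n!="wrist": o=-p["R"].T@p["t"];r=c@p["R"]
    else:
        H=p["hand_eye"];R=Ro.from_euler("xyz",ori,degrees=True).as_matrix();o=R@H[:3,3]+pos;r=c@(R@H[:3,:3]).T
    return o+r*((z-o[2])/r[:,2])[:,None]
E
python3 - <<'E'
from h import *
from scipy.optimize import least_squares
pose=([.46016,-.2545,.25574],[180,.05,0])
for n,f,(u,v,r) in(("wrist","w1",(72,77,70)),("top","top0",(249,201,26)),("scene","scene0",(259,205,32))):
    im=cv2.imread(f"pics/{f}.png");m=np.zeros(im.shape[:2],np.uint8);b=im[max(v-r,0):v+r,max(u-r,0):u+r].astype(int)
    m[max(v-r,0):v+r,max(u-r,0):u+r]=((b[...,2]-b[...,0])<28)&(b.max(2)<130)
    m=cv2.morphologyEx(m,cv2.MORPH_OPEN,np.ones((3,3)))
    c=max(cv2.findContours(m,0,1)[0],key=cv2.contourArea)[:,0]
    P=plane(n,c,.018,*(pose if n=="wrist" else ()))[:,:2]
    s=least_squares(lambda q:np.hypot(*(P-q).T)-.06,[.561,-.051],loss="cauchy",f_scale=.001)
    print(n,len(c),s.x.round(4),"med resid",np.median(abs(s.fun)).round(4))
    s=least_squares(lambda q:np.hypot(*(P-q[:2]).T)-q[2],[.561,-.051,.06],loss="cauchy",f_scale=.001);print(s.x.round(4))
E
```

```text
wrist 347 [ 0.5587 -0.0558] med resid 0.0011
[ 0.5588 -0.0557  0.0595]
top 110 [ 0.56   -0.0499] med resid 0.0022
[ 0.5588 -0.0515  0.0577]
scene 131 [ 0.5642 -0.0467] med resid 0.0023
[ 0.5657 -0.0487  0.0578]
```

drive_tool([
  [-1,0,0,-0.03,0],
  [-1,0,0,-0.05,0],
  [-1,0,0,-0.05,0],
  [-1,0,0,-0.05,0],
  [-1,0,0,-0.05,0],
])

```text
clock: 3.25
position: [0.4618, -0.2519, 0.2818]
orientation: [180.0, -0.0, -0.0]
force: [2.1, -1.2, -1.8]
opening: 0.286
grip_force: 59.5
```

drive_tool([
  [-1,0.03,-0.015,-0.04,0],
  [-1,0.03,-0.015,0,0],
  [-1,0,0,0,0],
  [-1,0,0,0,0],
])

```text
clock: 3.65
position: [0.5208, -0.2225, 0.3173]
orientation: [-180.0, 0.1, 0.1]
force: [-0.2, -0.5, -2.3]
opening: 0.286
grip_force: 59.5
```

```bash
python3 - <<'E'
from h import *
s=observe();im,d=capture("wrist");cv2.imwrite("pics/w2.png",im);np.save("pics/w2.npy",d)
X=cloud("wrist",d,s);P=X.reshape(-1,3);P=P[np.isfinite(P).all(1)]
print(s["position"],s["orientation"])
N=P[np.hypot(P[:,0]-.56,P[:,1]+.051)<.035]
for a in np.arange(.05,.2,.01):
    Q=N[(N[:,2]>a)&(N[:,2]<a+.01)]
    if len(Q): print(a.round(3),len(Q),(Q.min(0)+Q.max(0))[:2]/2,np.ptp(Q,0)[:2])
im2=cv2.resize(im[:,:256],None,fx=1.5,fy=1.5);cv2.imwrite("pics/w2c.png",im2)
E
```

```text
[ 0.52084831 -0.22245223  0.31730436] [-1.79981879e+02  5.73531742e-02  5.82440880e-02]
0.05 40 [ 0.56013294 -0.05628148] [0.01325175 0.00576502]
0.06 38 [ 0.55978139 -0.05550544] [0.01427789 0.00690952]
0.07 1 [ 0.56399839 -0.05771042] [0. 0.]
0.08 247 [ 0.55983889 -0.05303645] [0.02377355 0.02130712]
0.09 59 [ 0.55995679 -0.05451444] [0.01321519 0.0080704 ]
0.1 62 [ 0.55979899 -0.05479177] [0.01359148 0.00823494]
0.11 67 [ 0.55987091 -0.05433439] [0.01340994 0.00872508]
0.12 75 [ 0.5600252  -0.05552233] [0.01325543 0.00687894]
0.13 43 [ 0.55976115 -0.05672759] [0.0136091  0.01101454]
0.14 123 [ 0.56007368 -0.05665869] [0.01306458 0.01025764]
0.15 179 [ 0.55978135 -0.05261   ] [0.01371129 0.01319447]
0.16 55 [ 0.55967131 -0.05236995] [0.00629861 0.00590865]
```

View pics/w2.png

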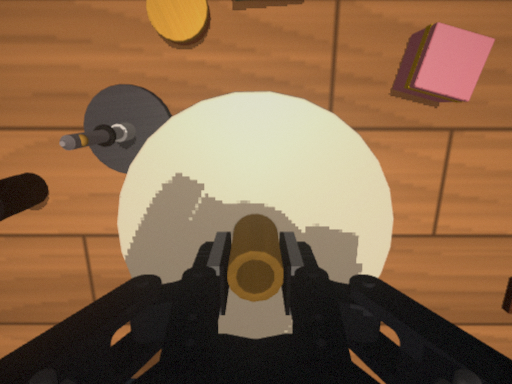

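The wrist view shows the post tip at (68,142), the balls just below it, the rest at (108,135), and the hub in the jaws with its ring centre at (256,272). Measuring the hub and the post tip in this same image cancels the calibration error.

```bash
python3 - <<'E'
from h import *
d=np.load("pics/w2.npy");s=dict(position=[.52085,-.22245,.3173],orientation=[-179.98,.057,.058])
X=cloud("wrist",d,s)
B=X[235:305,222:292].reshape(-1,3);t=np.percentile(B[:,2],97);Q=B[(B[:,2]>t-.004)&(B[:,2]<t+.004)&(np.hypot(B[:,0]-.5208,B[:,1]+.2224)<.02)]
print("hub top z",t,(Q.min(0)+Q.max(0))/2,np.ptp(Q,0),len(Q))
P=X.reshape(-1,3);N=P[np.hypot(P[:,0]-.56,P[:,1]+.0525)<.03]
Q=N[N[:,2]>.1];z=np.sort(Q[:,2]);print("tip z",z[-15:].round(4));Q=Q[Q[:,2]>z[-20]];print(Q.mean(0))
R=N[(N[:,2]>.075)&(N[:,2]<.095)];print("rest z",np.percentile(R[:,2],[10,50,90,97]))
D=P[(np.hypot(P[:,0]-.5208,P[:,1]+.2224)<.095)&(abs(P[:,2]-.275)<.015)];print("disc z",np.median(D[:,2]),"tilt",np.linalg.lstsq(np.c_[D[:,:2],np.ones(len(D))],D[:,2],rcond=None)[0])
im=cv2.imread("pics/w2.png");m=((np.abs(X[...,2]-np.median(D[:,2]))<.006)&(im.min(2)>110)).astype(np.uint8)
c=max(cv2.findContours(m,0,1)[0],key=cv2.contourArea)[:,0];c=c[c[:,1]<240]
E=plane("wrist",c,np.median(D[:,2]),s["position"],s["orientation"]);print("disc circ",circ(E))
E
```

```text
hub top z 0.3293171475705162 [ 0.52339939 -0.22321831  0.3293109 ] [0.01972942 0.02738963 0.00797624] 402
tip z [0.1621 0.1623 0.1623 0.1624 0.1624 0.1626 0.1626 0.1626 0.1627 0.1627
 0.1628 0.1629 0.1629 0.1631 0.1638]
[ 0.5594043  -0.05151032  0.16255051]
rest z [0.08421044 0.08624018 0.09005054 0.09301051]
disc z 0.27077907786805705 tilt [-0.00447595  0.00112227  0.27360339]
disc circ (np.float64(0.5477327769331733), np.float64(-0.22220255350772775), np.float64(0.05760680940353822))
```

```bash
python3 - <<'E'
from h import *
d=np.load("pics/w2.npy");s=dict(position=[.52085,-.22245,.3173],orientation=[-179.98,.057,.058])
X=cloud("wrist",d,s)
m=cv2.morphologyEx((np.abs(X[...,2]-.2708)<.02).astype(np.uint8),cv2.MORPH_OPEN,np.ones((5,5)))
c=max(cv2.findContours(m,0,1)[0],key=cv2.contourArea)[:,0];c=c[(c[:,1]<225)]
E=plane("wrist",c,.2708,s["position"],s["orientation"]);print("disc circ",circ(E),len(E))
from scipy.optimize import least_squares
print(least_squares(lambda q:np.hypot(*(E[:,:2]-q).T)-.08,[.52,-.22],loss="cauchy",f_scale=.001).x)
# hub ring near z .317
B=X[225:310,215:300].reshape(-1,3);B=B[np.hypot(B[:,0]-.5208,B[:,1]+.2224)<.016];print(np.histogram(B[:,2],np.arange(.26,.345,.005)))
Q=B[abs(B[:,2]-.317)<.006];print((Q.min(0)+Q.max(0))/2,np.ptp(Q,0),len(Q))
# tip slices symmetric: image midline ray at tip
E
```

```text
disc circ (np.float64(0.5203547448895269), np.float64(-0.2224379699216065), np.float64(0.07816972975724576)) 419
[ 0.51817009 -0.22252833]
(array([   0,   30,  103,   33,   78,  216,  305,  361,  418,  481,  720,
       1281,  121,  437,  130,  102]), array([0.26 , 0.265, 0.27 , 0.275, 0.28 , 0.285, 0.29 , 0.295, 0.3  ,
       0.305, 0.31 , 0.315, 0.32 , 0.325, 0.33 , 0.335, 0.34 ]))
[ 0.51972659 -0.22247824  0.31695811] [0.02562993 0.02472433 0.01191064] 1958
```

Plate is level and hub sits at TCP (-0.7, 0) mm. Post is at (0.5597,-0.0523), tip at about 0.164, rest at about 0.087. I go above the post.

drive_tool([
  [-1,0.01,-0.042,-0.0,0],
  [-1,0.01,-0.042,0,0],
  [-1,0.01,-0.042,0,0],
  [-1,0.009,-0.042,0,0],
  [-1,0.0004,-0.0022,0.02,0],
])

```text
clock: 4.2
position: [0.5612, -0.0497, 0.2994]
orientation: [-180.0, -0.2, 0.1]
force: [-0.2, -1.2, -1.9]
opening: 0.284
grip_force: 59.6
```

drive_tool([
  [-1,0,0,0.03,0],
  [-1,0,0,0.02,0],
  [-1,0,0,0,0],
  [-1,0,0,0,0],
])

```text
clock: 4.6
position: [0.5603, -0.0533, 0.2482]
orientation: [180.0, 0.0, -0.1]
force: [-0.8, -0.5, -1.6]
opening: 0.287
grip_force: 59.7
```

drive_tool([
  [-1,0,-0.0005,0.02,0],
  [-1,0,0,0.008,0],
  [-1,0,0,0.004,0],
  [-1,0,0,0.003,0],
  [-1,0,0,0,0],
])

```text
clock: 5.1
position: [0.5606, -0.0523, 0.2131]
orientation: [180.0, -0.0, -0.0]
force: [-0.4, 0.4, -1.7]
opening: 0.292
grip_force: 59.6
```

drive_tool([
  [-1,0,0,0.002,0],
  [-1,0,0,0.002,0],
  [-1,0,0,0,0],
])

```text
clock: 5.4
position: [0.5604, -0.0522, 0.2086]
orientation: [-180.0, 0.0, -0.0]
force: [-0.4, 0.2, -1.5]
opening: 0.282
grip_force: 59.6
```

drive_tool([
  [-1,0,0,0.002,0],
  [-1,0,0,0.002,0],
  [-1,0,0,0,0],
])

```text
clock: 5.7
position: [0.5603, -0.0522, 0.2044]
orientation: [-180.0, 0.0, -0.0]
force: [0.3, -1.4, -1.0]
opening: 0.285
grip_force: 59.6
```

drive_tool([
  [-1,0,0,0.002,0],
  [-1,0,0,0.002,0],
  [-1,0,0,0,0],
])

```text
clock: 6.0
position: [0.5603, -0.0522, 0.2004]
orientation: [-180.0, 0.0, -0.0]
force: [1.6, 0.8, -1.6]
opening: 0.287
grip_force: 59.6
```

On the post with no side force. I go on slowly and feel for the balls.

drive_tool([
  [-1,0,0,0.002,0],
  [-1,0,0,0.001,0],
  [-1,0,0,0,0],
])

```text
clock: 6.3
position: [0.5604, -0.0522, 0.1975]
orientation: [-180.0, 0.0, -0.0]
force: [-0.5, -0.1, -1.7]
opening: 0.289
grip_force: 59.6
```

drive_tool([
  [-1,0,0,0.001,0],
  [-1,0,0,0.001,0],
  [-1,0,0,0,0],
])

```text
clock: 6.6
position: [0.5604, -0.0522, 0.1956]
orientation: [-180.0, 0.0, -0.0]
force: [0.2, -0.1, -1.2]
opening: 0.287
grip_force: 59.6
```

drive_tool([
  [-1,0,0,0.001,0],
  [-1,0,0,0.001,0],
  [-1,0,0,0,0],
])

```text
clock: 6.9
position: [0.5605, -0.0521, 0.1937]
orientation: [-180.0, -0.0, -0.0]
force: [-0.4, 0.7, 0.5]
opening: 0.286
grip_force: 59.8
```

drive_tool([
  [-1,0,0,0.001,0],
  [-1,0,0,0,0],
])

```text
clock: 7.1
position: [0.5607, -0.0522, 0.193]
orientation: [-180.0, -0.0, -0.0]
force: [0.0, 2.8, 2.9]
opening: 0.284
grip_force: 60.1
```

drive_tool([
  [-1,0,0,0.001,0],
  [-1,0,0,0,0],
])

```text
clock: 7.3
position: [0.5609, -0.0522, 0.1923]
orientation: [-180.0, -0.1, -0.0]
force: [-0.3, 2.3, 5.1]
opening: 0.284
grip_force: 60.3
```

drive_tool([
  [-1,0,0,0.001,0],
  [-1,0,0,0,0],
])

```text
clock: 7.5
position: [0.5609, -0.0523, 0.1913]
orientation: [180.0, -0.1, -0.0]
force: [1.4, 0.6, 5.1]
opening: 0.29
grip_force: 60.2
```

drive_tool([
  [-1,0,0,0.001,0],
  [-1,0,0,0,0],
])

```text
clock: 7.7
position: [0.5606, -0.0523, 0.1897]
orientation: [180.0, -0.0, -0.0]
force: [1.6, -0.3, -0.4]
opening: 0.289
grip_force: 59.8
```

Force peaked at about 5–7 N and then dropped to about drag level, so the hub has passed the balls. I slide on at a moderate pace to well short of the rest.

drive_tool([
  [-1,0,0,0.005,0],
  [-1,0,0,0.005,0],
  [-1,0,0,0.005,0],
  [-1,0,0,0,0],
])

```text
clock: 8.1
position: [0.5601, -0.0522, 0.1734]
orientation: [-180.0, 0.1, -0.0]
force: [3.7, 1.5, -4.1]
opening: 0.284
grip_force: 59.4
```

drive_tool([
  [-1,0,0,0.006,0],
  [-1,0,0,0.006,0],
  [-1,0,0,0.005,0],
  [-1,0,0,0.003,0],
  [-1,0,0,0,0],
])

```text
clock: 8.6
position: [0.5601, -0.0522, 0.1538]
orientation: [-180.0, 0.1, -0.0]
force: [4.1, 0.9, -3.6]
opening: 0.288
grip_force: 59.4
```

drive_tool([
  [-1,0.0008,0.0002,0.003,0],
  [-1,0,0,0.003,0],
  [-1,0,0,0,0],
])

```text
clock: 8.9
position: [0.5607, -0.0524, 0.1479]
orientation: [-180.0, 0.1, -0.0]
force: [2.2, 0.4, -3.4]
opening: 0.287
grip_force: 59.5
```

drive_tool([
  [-1,0,0,0.003,0],
  [-1,0,0,0.002,0],
  [-1,0,0,0,0],
])

```text
clock: 9.2
position: [0.5609, -0.0524, 0.1431]
orientation: [-180.0, 0.1, -0.0]
force: [0.4, 1.9, -4.4]
opening: 0.288
grip_force: 59.4
```

drive_tool([
  [-1,0,0,0.001,0],
  [-1,0,0,0,0],
])

```text
clock: 9.4
position: [0.561, -0.0524, 0.1424]
orientation: [-180.0, 0.0, -0.0]
force: [-0.1, 2.1, -2.3]
opening: 0.288
grip_force: 59.6
```

drive_tool([
  [-1,0,0,0.001,0],
  [-1,0,0,0.001,0],
  [-1,0,0,0,0],
])

```text
clock: 9.7
position: [0.5609, -0.0524, 0.1402]
orientation: [-180.0, 0.1, -0.0]
force: [0.8, 2.4, -6.3]
opening: 0.286
grip_force: 59.2
```

drive_tool([
  [-1,0,0,0.001,0],
  [-1,0,0,0,0],
])

```text
clock: 9.9
position: [0.5609, -0.0524, 0.1391]
orientation: [-180.0, 0.1, -0.0]
force: [0.9, 0.7, -9.2]
opening: 0.284
grip_force: 59.3
```

drive_tool([
  [-1,0,0,0.001,0],
  [-1,0,0,0,0],
])

```text
clock: 10.1
position: [0.5608, -0.0522, 0.1381]
orientation: [-180.0, 0.1, -0.0]
force: [0.7, 2.6, -12.0]
opening: 0.285
grip_force: 59.4
```

drive_tool([
  [-1,0,0,0.001,0],
  [-1,0,0,0,0],
])

```text
clock: 10.3
position: [0.5611, -0.0523, 0.1375]
orientation: [-180.0, 0.0, -0.0]
force: [-0.6, 3.4, -8.4]
opening: 0.282
grip_force: 59.7
```

The pull downward comes from the balls camming onto the hub's top edge, so the click is close. I continue in 1 mm steps, expecting home at TCP z of about 0.134.

drive_tool([
  [-1,0,0,0.001,0],
  [-1,0,0,0,0],
])

```text
clock: 10.5
position: [0.5614, -0.0524, 0.1369]
orientation: [180.0, -0.0, -0.0]
force: [-2.0, 3.9, -4.1]
opening: 0.288
grip_force: 60.1
```

drive_tool([
  [-1,0,0,0.001,0],
  [-1,0,0,0,0],
])

```text
clock: 10.7
position: [0.5616, -0.0526, 0.1362]
orientation: [180.0, -0.1, -0.0]
force: [-0.0, 2.8, 1.9]
opening: 0.282
grip_force: 60.6
```

drive_tool([
  [-1,0,0,0.001,0],
  [-1,0,0,0,0],
])

```text
clock: 10.9
position: [0.5617, -0.0526, 0.1353]
orientation: [180.0, -0.1, -0.0]
force: [-2.1, 3.2, 5.0]
opening: 0.282
grip_force: 61.0
```

drive_tool([
  [-1,0,0,0.001,0],
  [-1,0,0,0,0],
])

```text
clock: 11.1
position: [0.5618, -0.0526, 0.1344]
orientation: [180.0, -0.1, -0.0]
force: [-3.1, 2.1, 8.6]
opening: 0.284
grip_force: 61.3
```

drive_tool([
  [-1,0,0,0.001,0],
  [-1,0,0,0,0],
])

```text
clock: 11.3
position: [0.5619, -0.0526, 0.1337]
orientation: [180.0, -0.1, -0.0]
force: [-2.7, 2.1, 10.2]
opening: 0.28
grip_force: 61.5
```

drive_tool([
  [-1,0,0,0.0006,0],
  [-1,0,0,0,0],
  [-1,0,0,0,0],
])

```text
clock: 11.6
position: [0.5619, -0.0526, 0.1332]
orientation: [180.0, -0.1, -0.0]
force: [-3.0, 2.5, 11.1]
opening: 0.287
grip_force: 61.6
```

About 12.8 N of push. I back off 2 mm to test the hold, then release.

drive_tool([
  [-1,0,0,-0.001,0],
  [-1,0,0,-0.001,0],
  [-1,0,0,-0.001,0],
  [-1,0,0,0,0],
])

```text
clock: 12.0
position: [0.5616, -0.0526, 0.1356]
orientation: [180.0, -0.1, -0.0]
force: [-1.7, 2.3, 4.2]
opening: 0.282
grip_force: 60.9
```

drive_tool([
  [-0.2,0,0,0,0],
  [-0.1,0,0,0,0],
  [0,0,0,0,0],
  [0,0,0,0,0],
  [0,0,0,0,0],
])

```text
clock: 12.5
position: [0.5613, -0.0525, 0.135]
orientation: [180.0, 0.0, -0.0]
force: [0.6, 0.4, 0.4]
opening: 0.5
grip_force: 0.0
```

```bash
python3 - <<'E'
from h import *
s=observe();im,d=capture("wrist");cv2.imwrite("pics/w3.png",im);X=cloud("wrist",d,s);P=X.reshape(-1,3)
r=np.hypot(P[:,0]-.5605,P[:,1]+.0525);Q=P[(r>.03)&(r<.075)&(P[:,2]>.06)&(P[:,2]<.115)]
print("disc top",np.percentile(Q[:,2],[5,50,95]),s["force"]);
H=P[(r<.014)&(P[:,2]>.115)];print(np.histogram(H[:,2],np.arange(.115,.175,.004)))
cv2.imwrite("pics/w3c.png",cv2.resize(im[130:330,150:360],None,fx=2.8,fy=2.8,interpolation=cv2.INTER_CUBIC))
E
```

```text
disc top [0.08901959 0.09026916 0.09152458] [0.60367067 0.38762664 0.42936076]
(array([156, 183, 200, 216, 672, 564, 401, 252, 208, 332, 464, 368,   2,
         0]), array([0.115, 0.119, 0.123, 0.127, 0.131, 0.135, 0.139, 0.143, 0.147,
       0.151, 0.155, 0.159, 0.163, 0.167, 0.171]))
```

View pics/w3c.png

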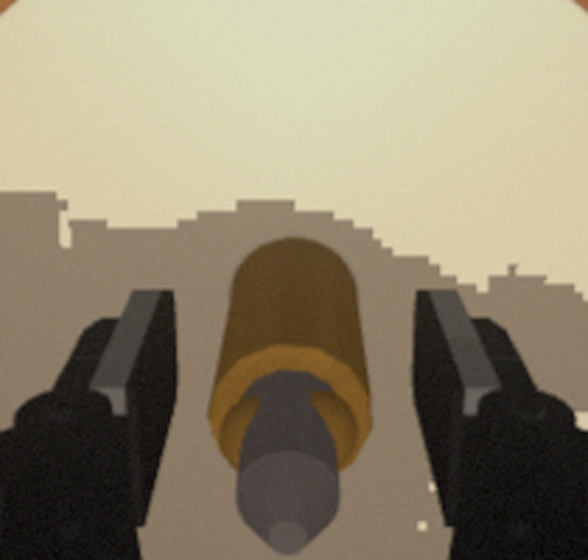

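The hub is at rest on the post with the brass balls showing over its ring at crop (245,410) and (330,410). Disc top is about 0.090, as expected. I retreat upward and check the lock from a clearer viewpoint.

drive_tool([
  [0.6,0,0,-0.01,0],
  [1,0,0,-0.03,0],
  [1,0.0,0,-0.03,0],
  [1,-0.02,0,-0.03,0],
  [1,-0.02,0,0,0],
])

```text
clock: 13.05
position: [0.5224, -0.0527, 0.2394]
orientation: [179.9, -0.4, 0.0]
force: [0.1, -0.7, -0.8]
opening: 1.004
grip_force: 0.0
```

drive_tool([
  [1,-0.01,0,0,0],
  [1,0,0,0,0],
  [1,0,0,0,0],
])

```text
clock: 13.35
position: [0.5116, -0.0525, 0.235]
orientation: [-180.0, 0.0, -0.0]
force: [-0.5, -0.1, 0.5]
opening: 0.997
grip_force: 0.0
```

```bash
python3 - <<'E'
from h import *
s=observe();im,d=capture("wrist");X=cloud("wrist",d,s);P=X.reshape(-1,3);print(s["position"],s["orientation"])
r=np.hypot(P[:,0]-.56,P[:,1]+.0525);Q=P[(r>.03)&(r<.072)&(P[:,2]>.06)&(P[:,2]<.115)]
print("disc top",np.percentile(Q[:,2],[5,50,95]));print("tilt",np.linalg.lstsq(np.c_[Q[:,:2],np.ones(len(Q))],Q[:,2],rcond=None)[0])
W=P[(abs(P[:,2])<.01)];print("table",np.median(W[:,2]))
H=P[(r<.016)&(P[:,2]>.11)];print(np.histogram(H[:,2],np.arange(.115,.175,.003)))
K=camera_params("wrist");R=Ro.from_euler("xyz",s["orientation"],degrees=True).as_matrix();Hh=K["hand_eye"]
c=((np.array([.56,-.0525,.14])-s["position"])@R-Hh[:3,3])@Hh[:3,:3];u,v,_=K["camera_matrix"]@(c/c[2]);print(u,v)
u,v=int(u),int(v);a=im[max(v-40,0):v+40,u-50:u+50];cv2.imwrite("pics/w4c.png",cv2.resize(a,None,fx=7,fy=7,interpolation=cv2.INTER_CUBIC))
E
```

```text
[ 0.51163293 -0.05246872  0.23498934] [-1.79995232e+02  5.81214624e-03 -1.86962056e-02]
disc top [0.08884839 0.09020645 0.09157986]
tilt [ 0.00483412 -0.01052854  0.08692482]
table -0.0009309473815579533
(array([  6,   6,   8,  11,   5,  14, 443,  37,  58,  77,   5,   5,  25,
       135, 111, 106,   0,   0,   0]), array([0.115, 0.118, 0.121, 0.124, 0.127, 0.13 , 0.133, 0.136, 0.139,
       0.142, 0.145, 0.148, 0.151, 0.154, 0.157, 0.16 , 0.163, 0.166,
       0.169, 0.172]))
254.7373642530648 139.19718824753778
```

View pics/w4c.png

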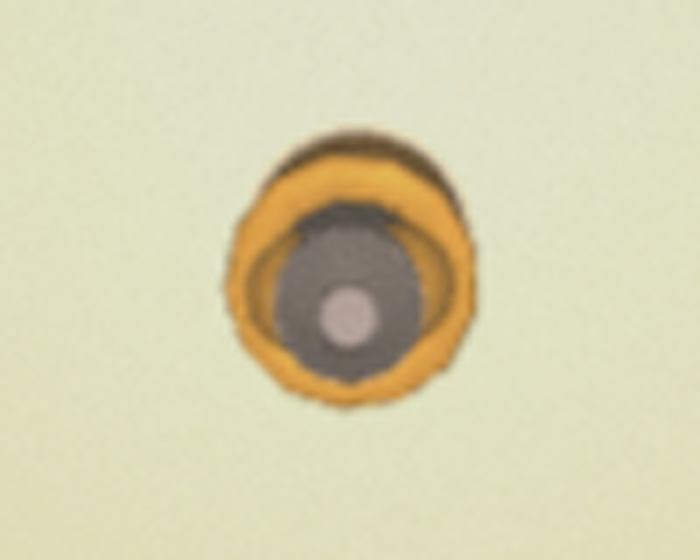

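Both brass balls sit proud over the hub's ring on either side of the post (crop 265,290 and 440,290). Their width scales to about 3.4 mm proud, so they are fully out. The plate is level at underside about 0.086 and is locked. Next is the red candle.

drive_tool([
  [1,0,-0.048,0,0],
  [1,0,-0.048,0,0],
  [1,0,-0.048,0,0],
  [1,0,-0.048,0,0],
  [1,0,-0.048,0,0],
])

```text
clock: 13.9
position: [0.5115, 0.1898, 0.2347]
orientation: [180.0, 0.0, -0.0]
force: [0.3, -0.5, -0.2]
opening: 1.001
grip_force: 0.0
```

drive_tool([
  [1,0,-0.046,0,0],
  [1,0,0,0,0],
  [1,0,0,0,0],
])

```text
clock: 14.2
position: [0.5114, 0.2344, 0.2344]
orientation: [180.0, 0.1, 0.1]
force: [-0.1, -0.0, -0.4]
opening: 1.002
grip_force: 0.0
```

```bash
python3 - <<'E'
from h import *
s=observe();im,d=capture("wrist");cv2.imwrite("pics/w5.png",im);X=cloud("wrist",d,s);P=X.reshape(-1,3);print(s["position"])
for c in((.51,.235),(.415,.2686),(.609,.227)):
    r=np.hypot(P[:,0]-c[0],P[:,1]-c[1]);Q=P[(r<.04)&(P[:,2]>.09)&(P[:,2]<.105)]
    if len(Q): print((Q.min(0)+Q.max(0))/2,np.ptp(Q,0),Q.mean(0),len(Q))
E
```

```text
[0.51136744 0.23439668 0.23435709]
[0.50910733 0.23533672 0.0942686 ] [0.04785839 0.04812111 0.0083132 ] [0.50999802 0.23538375 0.09597097] 2353
[0.41411092 0.26941417 0.09388324] [0.05000973 0.0480441  0.00773069] [0.41608512 0.26945984 0.09578704] 1873
[0.6093969  0.22774552 0.0958894 ] [0.04793302 0.04788644 0.00558326] [0.60951124 0.22786169 0.09610388] 3216
```

View pics/w5.png

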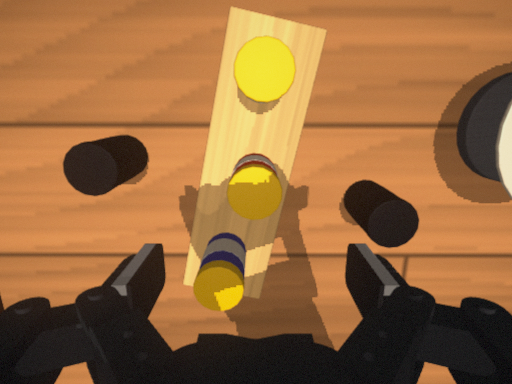

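The wrist view shows the red-glass candle at (254,190), between blue (219,285) and green (265,70). It stands at world (0.5097,0.2353) with its top at about 0.097. I descend and grip.

drive_tool([
  [1,-0.0015,-0.001,0.045,0],
  [1,0,0,0.045,0],
  [1,0,0,0.04,0],
  [1,0,0,0.025,0],
  [1,0,0,0.006,0],
])

```text
clock: 14.75
position: [0.5088, 0.2327, 0.0714]
orientation: [179.9, 0.3, -0.1]
force: [1.0, -0.3, -0.6]
opening: 1.002
grip_force: 0.0
```

drive_tool([
  [1,0,0,0,0],
  [-1,0,0,0,0],
  [-1,0,0,0,0],
  [-1,0,0,0,0],
  [-1,0,0,0,0],
])

```text
clock: 15.25
position: [0.5106, 0.2348, 0.0756]
orientation: [-180.0, -0.1, -0.0]
force: [-0.5, 0.7, 7.2]
opening: 0.553
grip_force: 60.5
```

drive_tool([
  [-1,0,0,0,0],
  [-1,0,0,0,0],
  [-1,0,0,-0.01,0],
  [-1,0,0,-0.03,0],
  [-1,0,0,-0.03,0],
])

```text
clock: 15.75
position: [0.5094, 0.2344, 0.1453]
orientation: [180.0, 0.1, -0.0]
force: [-0.2, 0.1, -2.5]
opening: 0.552
grip_force: 62.4
```

drive_tool([
  [-1,0,0,-0.04,0],
  [-1,0,0,-0.04,0],
  [-1,0,0,-0.03,0],
  [-1,0.0145,0.041,0,0],
  [-1,0.0145,0.041,0,0],
])

```text
clock: 16.25
position: [0.5389, 0.1523, 0.256]
orientation: [-180.0, -0.1, 0.1]
force: [0.2, -0.7, -3.1]
opening: 0.553
grip_force: 62.9
```

drive_tool([
  [-1,0.0145,0.041,0,0],
  [-1,0.0145,0.041,0,0],
  [-1,0.0145,0.041,0,0],
  [-1,0.0145,0.041,0,0],
  [-1,0.0145,0.041,0,0],
])

```text
clock: 16.75
position: [0.6113, -0.0541, 0.2549]
orientation: [-180.0, -0.0, -0.0]
force: [1.4, 0.6, -3.0]
opening: 0.556
grip_force: 62.9
```

drive_tool([
  [-1,0,0,0.03,0],
  [-1,0,0,0,0],
  [-1,0,0,0,0],
])

```text
clock: 17.05
position: [0.6109, -0.0519, 0.2246]
orientation: [-180.0, 0.1, 0.0]
force: [-0.5, 0.7, -1.1]
opening: 0.555
grip_force: 62.7
```

drive_tool([
  [-1,0.001,0,0.03,0],
  [-1,0,0,0.02,0],
  [-1,0,0,0.01,0],
  [-1,0,0,0.004,0],
  [-1,0,0,0,0],
])

```text
clock: 17.55
position: [0.6126, -0.0521, 0.161]
orientation: [180.0, -0.1, 0.0]
force: [-0.1, -0.2, -1.8]
opening: 0.555
grip_force: 63.0
```

drive_tool([
  [-1,0,0,0.001,0],
  [-1,0,0,0.001,0],
  [-1,0,0,0,0],
])

```text
clock: 17.85
position: [0.6124, -0.0525, 0.1586]
orientation: [180.0, -0.0, -0.0]
force: [-0.3, 1.8, -2.2]
opening: 0.557
grip_force: 63.0
```

drive_tool([
  [-1,0,0,0.001,0],
  [-1,0,0,0,0],
])

```text
clock: 18.05
position: [0.6123, -0.0525, 0.1571]
orientation: [-180.0, 0.0, -0.0]
force: [0.4, -0.0, -2.8]
opening: 0.562
grip_force: 63.0
```

drive_tool([
  [-1,0,0,0.001,0],
  [-1,0,0,0,0],
])

```text
clock: 18.25
position: [0.6122, -0.0524, 0.156]
orientation: [-180.0, 0.0, -0.0]
force: [0.9, -1.1, -2.6]
opening: 0.556
grip_force: 63.0
```

drive_tool([
  [-1,0,0,0.001,0],
  [-1,0,0,0,0],
])

```text
clock: 18.45
position: [0.6122, -0.0525, 0.155]
orientation: [180.0, 0.0, -0.0]
force: [0.9, -0.2, -3.6]
opening: 0.551
grip_force: 63.0
```

drive_tool([
  [-1,0,0,0.0007,0],
  [-1,0,0,0,0],
])

```text
clock: 18.65
position: [0.6123, -0.0525, 0.1544]
orientation: [180.0, -0.0, -0.0]
force: [-0.4, -0.7, -1.9]
opening: 0.555
grip_force: 63.0
```

drive_tool([
  [-1,0,0,0.0007,0],
  [-1,0,0,0,0],
])

```text
clock: 18.85
position: [0.6124, -0.0525, 0.1538]
orientation: [180.0, -0.0, -0.0]
force: [0.0, -0.2, -1.0]
opening: 0.554
grip_force: 62.9
```

drive_tool([
  [-1,0,0,0.0007,0],
  [-1,0,0,0,0],
])

```text
clock: 19.05
position: [0.6124, -0.0525, 0.1532]
orientation: [180.0, -0.0, -0.0]
force: [0.5, -0.5, 1.0]
opening: 0.553
grip_force: 63.0
```

The candle is on the plate. I release gently, then go up.

drive_tool([
  [0.2,0,0,0,0],
  [0.3,0,0,0,0],
  [0.5,0,0,0,0],
  [0.5,0,0,0,0],
  [0.5,0,0,0,0],
])

```text
clock: 19.55
position: [0.6123, -0.0525, 0.153]
orientation: [-180.0, 0.0, -0.0]
force: [0.4, -0.1, -0.4]
opening: 0.747
grip_force: 0.0
```

drive_tool([
  [0.5,0,0,-0.01,0],
  [0.7,0,0,-0.03,0],
  [1,0,0,-0.04,0],
  [1,0,0,-0.04,0],
  [1,0,0,0,0],
])

```text
clock: 20.05
position: [0.6142, -0.0527, 0.2797]
orientation: [179.9, -0.6, -0.0]
force: [0.4, -0.7, 0.7]
opening: 0.999
grip_force: 0.0
```

```bash
python3 - <<'E'
from h import *
s=observe();im,d=capture("wrist");X=cloud("wrist",d,s);P=X.reshape(-1,3);print(s["position"],s["force"])
r=np.hypot(P[:,0]-.612,P[:,1]+.0525);Q=P[(r<.035)&(P[:,2]>.165)&(P[:,2]<.19)];print("lid",(Q.min(0)+Q.max(0))/2,np.ptp(Q,0),Q[:,2].mean(),"slope",np.linalg.lstsq(np.c_[Q[:,:2],np.ones(len(Q))],Q[:,2],rcond=None)[0][:2])
r2=np.hypot(P[:,0]-.56,P[:,1]+.0525);Q=P[(r2>.03)&(r2<.072)&(r>.03)&(P[:,2]>.06)&(P[:,2]<.115)];print("disc",np.median(Q[:,2]),np.linalg.lstsq(np.c_[Q[:,:2],np.ones(len(Q))],Q[:,2],rcond=None)[0][:2])
sc,_=capture("scene");cv2.imwrite("pics/fin.png",np.hstack([cv2.resize(sc[110:270,170:450],(700,400)) [:, :],]))
E
```

```text
[ 0.61418904 -0.05273837  0.27968267] [ 0.37526202 -0.68934005  0.70653282]
lid [ 0.61287173 -0.05164522  0.17041082] [0.04782662 0.04821807 0.01052307] 0.17274637071831828 slope [-0.04349024 -0.00819714]
disc 0.08981495308182763 [-0.03078277 -0.00852366]
```

View pics/fin.png

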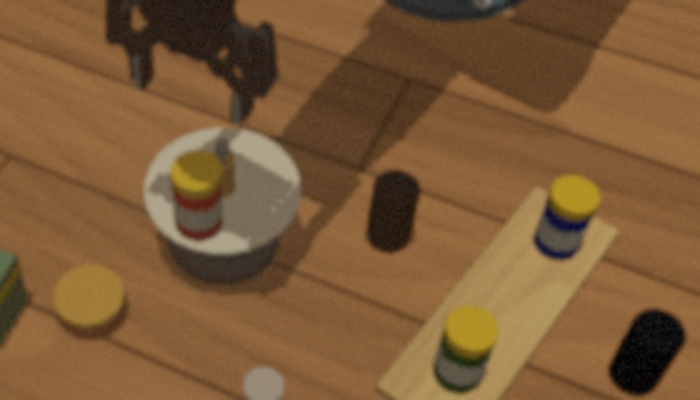

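The picture shows the red candle standing upright on the locked plate beside the hub (197,195). Blue and green are still in place on the board. The tilt is about 0.03–0.04 rad, within the limits. I let everything settle and hand in.

drive_tool([
  [1,0,0,0,0],
  [1,0,0,0,0],
  [1,0,0,0,0],
  [1,0,0,0,0],
  [1,0,0,0,0],
])

```text
clock: 20.65
position: [0.6122, -0.0525, 0.2727]
orientation: [-180.0, 0.0, -0.0]
force: [-0.3, 0.1, -0.7]
opening: 1.001
grip_force: 0.0
```

```bash
python3 -c "
from cell import *
print(job_done())"
```

```text
the job is handed in; nothing more can be done
None
```

The job is handed in at 20.7 s: by my checks the plate is locked on the post with both balls out over the hub, and the red candle stands on it within the tilt limits; the hand-in gave no verdict.

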